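# Set the coffee round: every cup on its own saucer

### The arm

A 6-joint arm with a two-finger parallel gripper is mounted at the origin on the work surface. World frame = base frame: x ahead of the robot, y to its left, z up, the work surface at z = 0. Lengths are in mm, angles in rad, forces in N, time in s.
With the tool pointing down it reaches from about 325 to 900 mm from the base axis. Payload 6.1 kg.
Tool frame: the origin (TCP) lies at the very end of the fingers, on their centre line; the grasp point (between the pads) lies 19 mm behind it; z points along the fingers, y is the direction in which the jaws open and shut (so a half turn about z gives the same grasp; the last joint's range is limited). The gripper opens to 85 mm and grips with 20 to 120 N. Pads are 22 mm wide; open, the fingers measure 114 mm over their backs; the gripper's body (76 mm by 85 mm) begins 54 mm behind the grasp point. The pads swing forward as they close: fully open they stand 13 mm farther back than shut.
Start: joints at [-1.373, 0.22, 1.526, -0, 1.395, -0.126], TCP at [198.85, -592.515, 231.3] pointing down, gripper open.
Joint ranges: [-2.98, 2.98], [-0.91, 2.08], [0.09, 2.57], [-1.24, 4.39], [0.2, 2.65], [-2.68, 2.68]. Speed limits (rad/s): [2.57, 2.57, 3.01, 3.14, 3.14, 3.14].

### API

Orientations are given as a unit quaternion [x, y, z, w].
In Python, from station import status, viewer, ticket gives the robot as it stands.
- The arm moves only by the tool play_rows, never from a script. Its arguments are lists of equal length, an entry for each row: "jaw": the opening, from -1 (shut) to 1 (fully open); "linear": the shift along the tool's x, y, z in mm, a list of three; "turn": the turn about the tool's z in degrees. In form: {"jaw": [jaw, ...], "linear": [[dx, dy, dz], ...], "turn": [turn, ...]}. A call has 1 to 8 rows; each row is the pose to reach, as a shift and turn from the pose commanded when the call began, along the tool's axes at that moment; what a row does not reach only later rows make up. A row lasts 1/8 s, in which the tool goes at most 62.5 mm and 10.7 degrees, less where a joint would pass 70% of its speed; a pose out of reach is approached as far as the arm can. A call with a gripper value outside its range is refused whole. The fingers move at their own pace and stop on an object; "grip_force" is the grip in N (left out, the last holds). Time passes only in rows, so rows that repeat a pose let the fingers close. It gives the time, the measured TCP pose, the force and the opening at its end, in the units of the state.
- status.sense(): the state, without advancing time (a new reading comes with each control period).
- viewer.read_camera(name): name is "side" or "top" or "wrist"; returns a dict with "image" (384x512x3 uint8, red, green, blue), "K" (3x3 intrinsics, pixels), "k1" (the pictures are not rectified: a ray, as slopes to the right and down, at radius r is drawn at 1 + k1 r^2 times it, then the intrinsics apply), "world_from_camera" (4x4, takes a point from camera to world coordinates). Camera axes: x right, y up, looking along -z (the intrinsics and any distortion apply to the point x, -y, -z); pixel columns grow to the right and rows downward; lengths in mm; the calibration is good to about 2 mm. A picture is of the moment at which its call begins. There is no depth.
- ticket.sign_off(): hands the job in, once; it reports no verdict.
The state is a dict: "time_s": time; "joint_positions": joint angles; "dq": joint speeds; "tau": joint torques, N m; "position": TCP position; "tcp_rot": TCP orientation; "ft_force": force on the tool from outside, world axes, zero at the start; "torque": the same for the moment, N m; "width": finger opening in mm.
Only numpy, scipy, OpenCV 4.12 (cv2) and the standard library are available. Lean on these libraries where they do the work, as an engineer would, in place of code of your own. Each camera call takes 0.05 s, during which the arm holds its last target.

### The job

Set up the coffee round: stand each of the four espresso cups upright in the well of the saucer of its own colour on the serving tray. Set the cups down gently, do not drop them; leave the saucers lying where they are on the tray, and do not shift the milk jug and the sugar caster that stand among the cups.

Things in the scene. Friction and masses are not known exactly. Their poses are not given: they have to be found in the camera images.
- cup_white: cream-white espresso cup, upright, empty: 62 mm across (60 at 28 mm height), tapering to a flat 42 mm foot; 58 mm high, wall 3.5 mm, 0.15 kg. Origin: centre of the underside; z up. Its ear handle on the +y side reaches 52 mm from the axis, 20 to 53 mm up; closing along its x clears it. Stands on a bar mat (6 mm thick) 115 mm or more from cups, jug and caster, centre to centre
- cup_blue: cobalt-blue espresso cup, upright, empty: 62 mm across (60 at 28 mm height), tapering to a flat 42 mm foot; 58 mm high, wall 3.5 mm, 0.15 kg. Origin: centre of the underside; z up. Its ear handle on the +y side reaches 52 mm from the axis, 20 to 53 mm up; closing along its x clears it. Stands on a bar mat (6 mm thick) 115 mm or more from cups, jug and caster, centre to centre
- cup_red: brick-red espresso cup, upright, empty: 62 mm across (60 at 28 mm height), tapering to a flat 42 mm foot; 58 mm high, wall 3.5 mm, 0.15 kg. Origin: centre of the underside; z up. Its ear handle on the +y side reaches 52 mm from the axis, 20 to 53 mm up; closing along its x clears it. Stands on a bar mat (6 mm thick) 115 mm or more from cups, jug and caster, centre to centre
- cup_green: leaf-green espresso cup, upright, empty: 62 mm across (60 at 28 mm height), tapering to a flat 42 mm foot; 58 mm high, wall 3.5 mm, 0.15 kg. Origin: centre of the underside; z up. Its ear handle on the +y side reaches 52 mm from the axis, 20 to 53 mm up; closing along its x clears it. Stands on a bar mat (6 mm thick) 115 mm or more from cups, jug and caster, centre to centre
- saucer_white: cream-white saucer of the cream-white cup: dish 115 mm across, 16 mm high, 0.2 kg, loose. Origin: centre of the underside; z up. Its flat well for the cup's foot is about 60 mm across and 5 mm above the origin; outside it slopes up to the rim. Lies on a fixed tray (floor 5 mm above the table, rim 20 mm high), saucer centres 120 mm apart or more
- saucer_blue: cobalt-blue saucer of the cobalt-blue cup: dish 115 mm across, 16 mm high, 0.2 kg, loose. Origin: centre of the underside; z up. Its flat well for the cup's foot is about 60 mm across and 5 mm above the origin; outside it slopes up to the rim. Lies on a fixed tray (floor 5 mm above the table, rim 20 mm high), saucer centres 120 mm apart or more
- saucer_red: brick-red saucer of the brick-red cup: dish 115 mm across, 16 mm high, 0.2 kg, loose. Origin: centre of the underside; z up. Its flat well for the cup's foot is about 60 mm across and 5 mm above the origin; outside it slopes up to the rim. Lies on a fixed tray (floor 5 mm above the table, rim 20 mm high), saucer centres 120 mm apart or more
- saucer_green: leaf-green saucer of the leaf-green cup: dish 115 mm across, 16 mm high, 0.2 kg, loose. Origin: centre of the underside; z up. Its flat well for the cup's foot is about 60 mm across and 5 mm above the origin; outside it slopes up to the rim. Lies on a fixed tray (floor 5 mm above the table, rim 20 mm high), saucer centres 120 mm apart or more
- milk_jug: small bellied stainless-steel milk jug, 68 mm across and 88 mm high, with an ear handle on its +y side reaching 56 mm from the axis; origin: centre of the underside, z up. Stands on the bar mat among the cups; not to be moved
- sugar_caster: white sugar caster with a steel cone top and spout, 66 mm across, 138 mm high; origin: centre of the underside, z up. Stands on the bar mat among the cups; not to be moved
There are look-alikes about, which are no part of the job. What is shaped like the cup_white but black or yellow is not meant.

How it is judged:
By the outcome, as a careful person would: the job done as asked, in the order asked, and still so for the second after the job is handed in, with the robot touching nothing.
It also fails if it takes over 120 s, if anything falls off the work surface, if the arm or the gripper's body presses on something with over 40 N, if the wrist force passes 120 N, or if a joint passes its speed limit or range.

## Working session

There is one attempt and no reset: what is moved stays moved. The work goes in short steps, Python scripts to look and compute and a tool call to move; the robot and the scene stay as the last step left them, time stands still between calls to the robot, and variables do not carry over. Pictures are saved under pics/ and viewed, and the job is handed in when it is done.

Besides the shell and the picture viewer there is one more tool, called after ">>>" as a command line: name --pt "numbers of a row" for each row, then --argument value for the rest. play_rows: Moves the arm, as the interface text tells. Its arguments: {"type":"object","properties":{"jaw":{"type":"array","items":{"type":"number"}},"linear":{"type":"array","items":{"type":"array","items":{"type":"number"}}},"turn":{"type":"array","items":{"type":"number"}},"grip_force":{"type":"number"}},"required":["jaw","linear","turn"]}

```bash
ls; mkdir -p pics; python3 - <<'E'
from station import status, viewer
import cv2
s=status.sense();print(s)
for n in ["side","top","wrist"]:
    c=viewer.read_camera(n);cv2.imwrite(f"pics/{n}0.png",c["image"][:,:,::-1]);print(n,c["K"],c["k1"],c["world_from_camera"])
E
```

```text
pics
{'time_s': 0.0, 'joint_positions': array([-1.37311454e+00,  2.21206256e-01,  1.52759903e+00, -3.86540220e-06,
        1.39467160e+00, -1.26096461e-01]), 'dq': array([-1.14716518e-03,  3.04625128e-04, -7.17082913e-05,  6.63549353e-04,
       -5.96226698e-04, -1.61323700e-03]), 'tau': array([ 5.75745453e-04, -4.96896243e+01, -3.89394915e+01, -1.63318928e-04,
        1.08895721e-02,  1.36232956e-05]), 'position': array([ 198.72508798, -591.94494772,  230.21792413]), 'tcp_rot': array([ 9.86924058e-01,  1.61183178e-01, -3.56149917e-05, -9.41446981e-04]), 'ft_force': array([ 0.8371322 ,  0.37641808, -0.72745833]), 'torque': array([-0.02526516, -0.01348136, -0.05564475]), 'width': 85.51002931231436}
side [[366.02873493   0.         257.26093907]
 [  0.         366.02873493 191.28805397]
 [  0.           0.           1.        ]] -0.10312307419205721 [[-8.46949265e-01  2.78417752e-01 -4.52946462e-01 -3.36903037e+01]
 [-5.31349634e-01 -4.72986535e-01  7.02816693e-01  7.73621402e+02]
 [-1.85609337e-02  8.35923019e-01  5.48532769e-01  6.26694954e+02]
 [ 0.00000000e+00  0.00000000e+00  0.00
[... 171 characters left out ...]
377040667 [[ 4.13430351e-03  9.84435691e-01 -1.75696552e-01  2.44979913e+02]
 [-9.99755158e-01  2.49711522e-04 -2.21260251e-02 -4.02858482e+00]
 [-2.17377754e-02  1.75745010e-01  9.84195692e-01  1.26289291e+03]
 [ 0.00000000e+00  0.00000000e+00  0.00000000e+00  1.00000000e+00]]
wrist [[344.67734651   0.         256.20499277]
 [  0.         344.67734651 189.70984874]
 [  0.           0.           1.        ]] 0.00871376064286839 [[ 3.17826293e-01  9.09213113e-01  2.68919995e-01  2.66561531e+02]
 [-9.48147632e-01  3.05248779e-01  8.85395460e-02 -5.68677615e+02]
 [-1.58618373e-03 -2.83116052e-01  9.59084347e-01  3.73358836e+02]
 [ 0.00000000e+00  0.00000000e+00  0.00000000e+00  1.00000000e+00]]
```

View pics/top0.png

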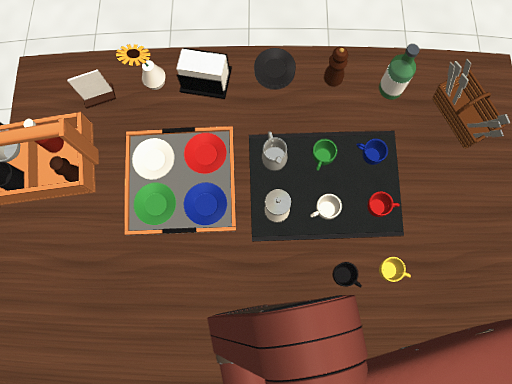

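View pics/side0.png

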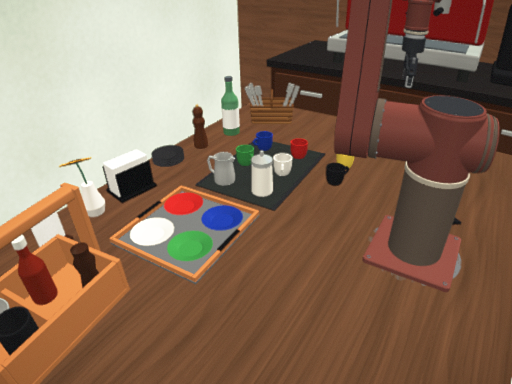

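View pics/wrist0.png

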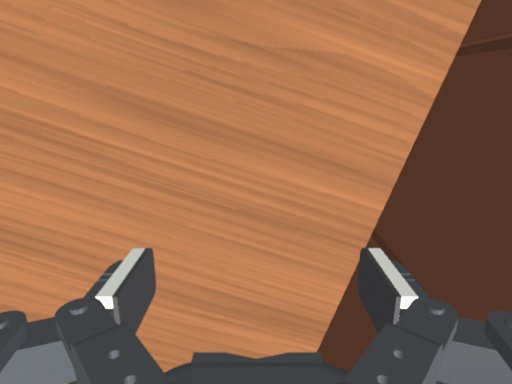

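```bash
python3 - <<'E'
import cv2
im=cv2.imread("pics/top0.png")
a=im[128:224,300:412];cv2.imwrite("pics/c1.png",cv2.resize(a,None,fx=7,fy=6.0,interpolation=cv2.INTER_CUBIC)[:600] if 0 else cv2.resize(a,None,fx=6,fy=6,interpolation=cv2.INTER_CUBIC))
a=im[120:240,120:240];cv2.imwrite("pics/c2.png",cv2.resize(a,None,fx=5,fy=5,interpolation=cv2.INTER_CUBIC))
a=im[125:230,250:320];cv2.imwrite("pics/c3.png",cv2.resize(a,None,fx=5,fy=5,interpolation=cv2.INTER_CUBIC))
E
```

```text
(no output)
```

View pics/c1.png

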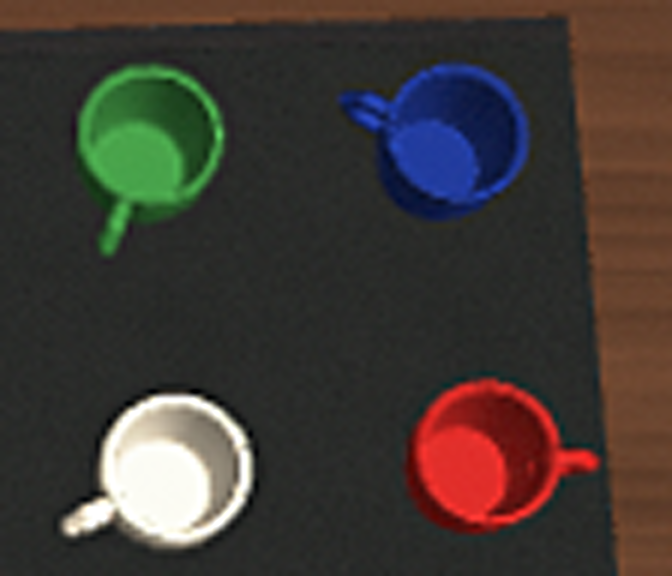

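View pics/c2.png

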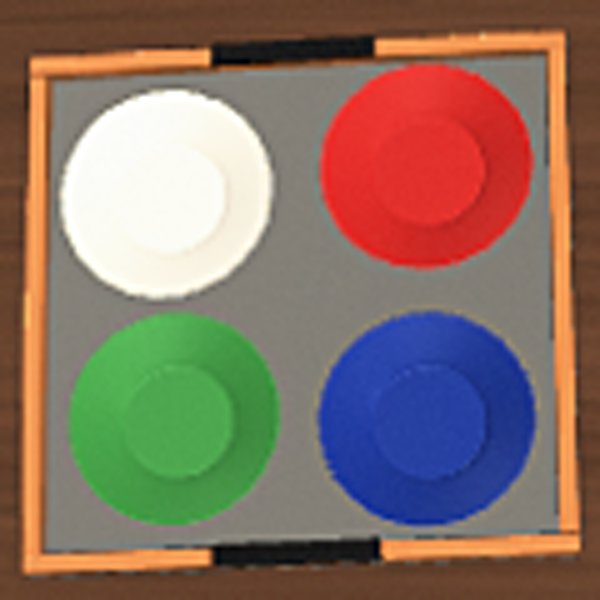

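View pics/c3.png

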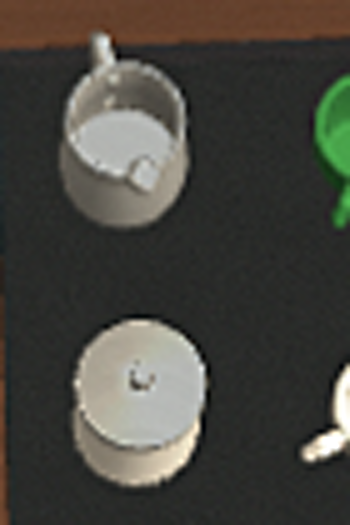

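Candidates: white cup (328,206) versus caster (278,205), white saucer (153,158) and look-alike black cup (345,273) and yellow cup (393,269). Blue cup is at (374,151), red at (381,204), green at (324,152). Crop c1 confirms the four coloured cups upright with their handles visible; c2 shows white, red, green and blue saucers.

```bash
cat > h.py <<'E'
import numpy as np, cv2
from station import status, viewer
from scipy.spatial.transform import Rotation as R
def p2w(c,u,v,z):
    p=cv2.undistortPointsIter(np.array([[[u,v]]],float),c["K"],np.array([c["k1"],0,0,0.]),None,None,(3,50,1e-9))[0,0]
    T=c["world_from_camera"];d=T[:3,:3]@np.array([p[0],-p[1],-1]);o=T[:3,3]
    return (o+d*(z-o[2])/d[2]).round(1)
def w2p(c,X):
    T=c["world_from_camera"];q=T[:3,:3].T@(np.array(X,float)-T[:3,3])
    x,y=q[0]/-q[2],-q[1]/-q[2];f=1+c["k1"]*(x*x+y*y)
    return np.array([c["K"][0,0]*x*f+c["K"][0,2],c["K"][1,1]*y*f+c["K"][1,2]])
def tool(targ_xy,z,yaw=None):
    """shift in tool axes and turn needed, to target (world). yaw=world angle (deg) of jaw axis"""
    s=status.sense();r=R.from_quat(s["tcp_rot"]);m=r.as_matrix()
    d=m.T@(np.array([*targ_xy,z])-s["position"])
    jy=np.degrees(np.arctan2(m[1,1],m[0,1]))
    t=None
    if yaw is not None:
        t=-((yaw-jy+90)%180-90)   # tool z is down
    print("pos",s["position"].round(1),"jawyaw",round(jy,1),"shift",d.round(1),"turn",t,"w",round(s["width"],1),"f",s["ft_force"].round(1),"t",s["time_s"],"q6",s["joint_positions"].round(2))
def snap(n,fn,box=None,f=1):
    c=viewer.read_camera(n);im=c["image"][:,:,::-1]
    if box: im=im[box[1]:box[3],box[0]:box[2]]
    cv2.imwrite(fn,cv2.resize(im,None,fx=f,fy=f,interpolation=cv2.INTER_CUBIC));return c
E
python3 - <<'E'
from h import *
c=viewer.read_camera("top")
def P(U,V,s,ox,oy,z): return p2w(c,(U+.5)/s-.5+ox,(V+.5)/s-.5+oy,z)
for n,a,h in [("green",(151,138),(107,250)),("blue",(456,136),(350,103)),("white",(177,467),(70,525)),("red",(487,453),(595,460))]:
    A=P(*a,6,300,128,64);H=P(*h,6,300,128,55);d=H-A
    print(n,A,"handle dist",np.hypot(d[0],d[1]),"ang",np.degrees(np.arctan2(d[1],d[0])))
for n,a,w in [("white",(167,194),(170,194)),("red",(426,166),(430,168)),("green",(174,418),(180,421)),("blue",(427,418),(430,421))]:
    print(n,P(*a,5,120,120,21),P(*w,5,120,120,10))
for n,a,z in [("jug",(125,117),94),("caster",(141,383),110)]: print(n,P(*a,5,250,125,z))
E
```

```text
green [ 612.9 -156.9   64. ] handle dist 50.91807144816065 ang 157.96873996890653
blue [ 614.7 -289.2   64. ] handle dist 47.18580294961607 ang 68.49171866600467
white [ 469.8 -164.3   64. ] handle dist 50.00359987040934 ang 117.38497058121386
red [ 475.9 -296.    64. ] handle dist 49.11466176204416 ang -91.40002547844395
white [606.1 296.1  21. ] [609.3 297.1  10. ]
red [620.4 156.5  21. ] [622.5 155.7  10. ]
green [483.8 286.7  21. ] [484.3 285.9  10. ]
blue [483.7 152.6  21. ] [484.2 152.3  10. ]
jug [610.1 -27.7  94. ]
caster [471.5 -34.5 110. ]
```

```bash
python3 - <<'E'
from h import *
tool((475.9,-296),150,-1.4)
E
```

```text
pos [ 198.8 -592.1  230.6] jawyaw -71.4 shift [ 356.9 -192.5   80.9] turn -70.0473540565446 w 85.3 f [ 0.1  0.3 -0.3] t 0.2 q6 [-1.37  0.22  1.53  0.    1.39 -0.13]
```

>>> play_rows --jaw '[1,1,1,1,1,1,1,1]' --pt "45 -24 0" --pt "95 -51 0" --pt "145 -78 0" --pt "195 -105 10" --pt "245 -132 30" --pt "295 -159 50" --pt "340 -183 70" --pt "357 -193 81" --turn '[-9,-18,-27,-36,-46,-56,-65,-70]' --grip_force 40

```text
time_s: 1.2
position: [476.9, -293.1, 148.8]
tcp_rot: [0.714, 0.7, 0.0, -0.001]
ft_force: [-0.3, -0.7, -0.8]
width: 85.2
```

```bash
python3 - <<'E'
from h import *
tool((475.9,-296),150,-1.4)
snap("wrist","pics/w1.png")
E
```

```text
pos [ 476.9 -293.1  148.8] jawyaw -1.1 shift [-3.  -1.  -1.2] turn 0.3254077689651069 w 85.2 f [-0.3 -0.7 -0.8] t 1.2 q6 [-0.69  0.14  1.78  0.    1.23 -0.67]
```

View pics/w1.png

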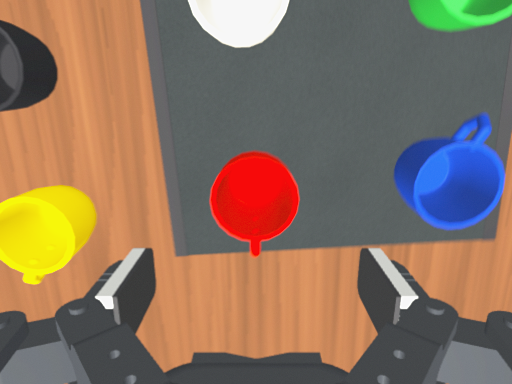

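The wrist view shows the red cup centred at about (255,196) with its handle at (256,250). Next I cross-check its position, and that of the others in view, with this camera.

```bash
python3 - <<'E'
from h import *
c=snap("wrist","pics/w1b.png",(190,130,320,270),4)
print(p2w(c,254.5,196,64),p2w(c,255.5,251,55))
print(w2p(c,(475.9,-296,64)))
tool((475.9,-296),150,-1.4)
E
```

```text
[ 475.2 -290.2   64. ] [ 475.1 -336.3   55. ]
[255.66669319 204.00857978]
pos [ 476.2 -293.2  148.4] jawyaw -1.2 shift [-2.8 -0.2 -1.6] turn 0.19750436290661355 w 85.6 f [-1.1 -0.2 -0.2] t 1.3 q6 [-0.69  0.14  1.78  0.    1.23 -0.67]
```

View pics/w1b.png

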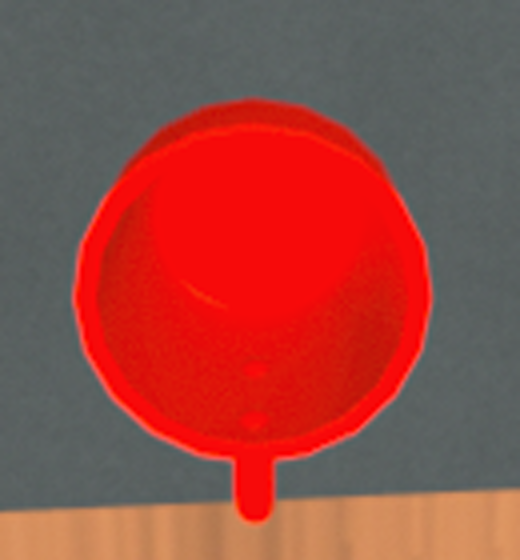

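>>> play_rows --jaw '[1,1,1,1,1,1]' --pt "-2.5 -1.5 20" --pt "-2.5 -1.5 60" --pt "-2.5 -1.5 95" --pt "-2.5 -1.5 120" --pt "-2.5 -1.5 131" --pt "-2.5 -1.5 131" --turn '[0,0,0,0,0,0]'

```text
time_s: 2.05
position: [473.9, -298.8, 19.2]
tcp_rot: [0.716, 0.698, -0.0, -0.0]
ft_force: [-0.1, -0.4, 0.1]
width: 85.4
```

>>> play_rows --jaw '[0.4,0.2,0.2,0.2,0.2,0.2]' --pt "0 0 0" --pt "0 0 0" --pt "0 0 0" --pt "0 0 0" --pt "0 0 0" --pt "0 0 0" --turn '[0,0,0,0,0,0]'

```text
time_s: 2.8
position: [475.2, -299.3, 21.0]
tcp_rot: [0.716, 0.698, -0.0, 0.001]
ft_force: [-2.1, -0.1, 5.5]
width: 59.3
```

```bash
python3 - <<'E'
from h import *
tool((475,-295.5),17,-1.4)
snap("side","pics/s1.png",(200,90,360,210),5)
E
```

```text
pos [ 475.2 -299.3   21. ] jawyaw -1.4 shift [ 3.8 -0.3  4. ] turn -0.041137723507148394 w 59.3 f [-2.1 -0.1  5.5] t 2.8 q6 [-0.7   0.32  1.84 -0.    0.98 -0.68]
```

View pics/s1.png

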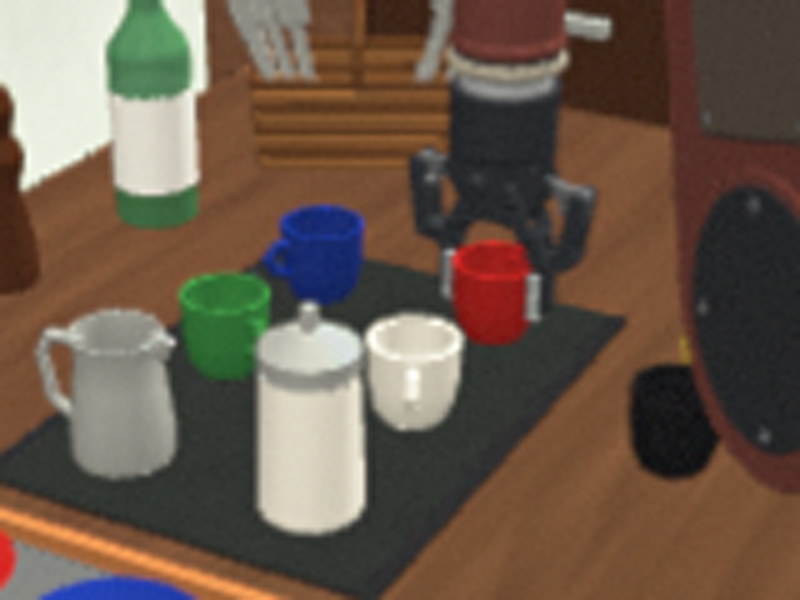

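>>> play_rows --jaw '[0.2,0.2,0.2,0.2,0.2,0.2,0.2,0.2]' --pt "0 0 -5" --pt "0 0 -20" --pt "0 0 -60" --pt "0 0 -105" --pt "0 0 -150" --pt "10 5 -185" --pt "50 15 -190" --pt "90 30 -190" --turn '[0,0,0,0,0,0,0,0]'

```text
time_s: 3.85
position: [507.2, -208.8, 211.6]
tcp_rot: [0.716, 0.698, 0.0, 0.001]
ft_force: [0.7, -0.7, -1.6]
width: 60.0
```

```bash
python3 - <<'E'
from h import *
tool((621,152),170,-1.4)
snap("side","pics/s2.png",(150,40,400,230),3)
E
```

```text
pos [ 507.2 -208.8  211.6] jawyaw -1.5 shift [363.8 104.1  41.4] turn -0.1262242226920307 w 60.0 f [ 0.7 -0.7 -1.6] t 3.85 q6 [-0.53  0.05  1.75  0.    1.34 -0.51]
```

View pics/s2.png

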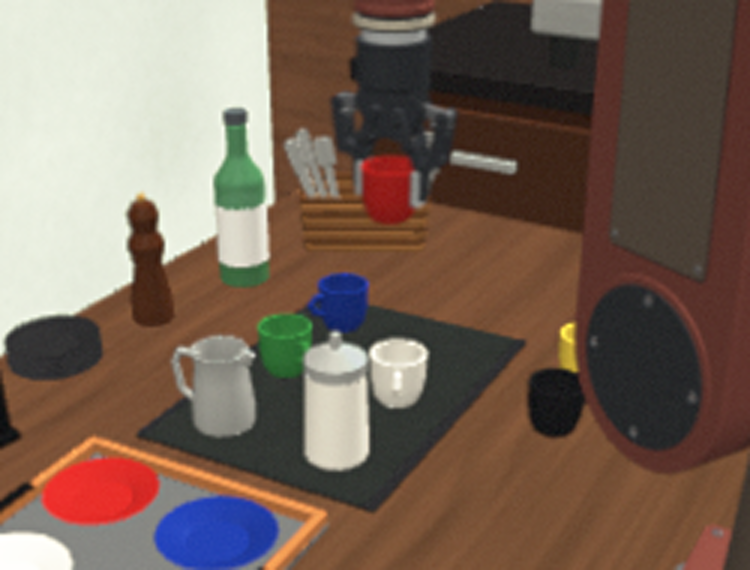

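The red cup is held upright. Carrying it over to the red saucer.

>>> play_rows --jaw '[0.2,0.2,0.2,0.2,0.2,0.2,0.2,0.2]' --pt "45 12 0" --pt "95 27 0" --pt "150 43 0" --pt "205 59 0" --pt "260 74 0" --pt "310 89 20" --pt "350 100 55" --pt "364 104 90" --turn '[0,0,0,0,0,0,0,0]'

```text
time_s: 4.9
position: [620.3, 154.8, 119.4]
tcp_rot: [0.715, 0.699, 0.001, 0.0]
ft_force: [0.1, 0.6, -2.1]
width: 59.2
```

>>> play_rows --jaw '[0.2,0.2]' --pt "0 0 40" --pt "0 0 40" --turn '[0,0]'

```text
time_s: 5.15
position: [616.3, 151.9, 75.7]
tcp_rot: [0.716, 0.698, -0.003, -0.002]
ft_force: [0.2, -0.1, -2.0]
width: 59.4
```

```bash
python3 - <<'E'
from h import *
tool((621,152),26,-1.4)
c=snap("wrist","pics/w2.png")
c=snap("top","pics/t2.png",(120,100,250,220),5)
c=snap("side","pics/s3.png",(90,100,290,260),4)
print(w2p(c,(621,156,10)))
E
```

```text
pos [616.3 151.9  75.7] jawyaw -1.4 shift [ 0.3  5.1 49.7] turn -0.0075108753734696165 w 59.4 f [ 0.2 -0.1 -2. ] t 5.15 q6 [ 0.12  0.4   1.61 -0.    1.14  0.14]
[183.99915982 205.30331945]
```

View pics/w2.png

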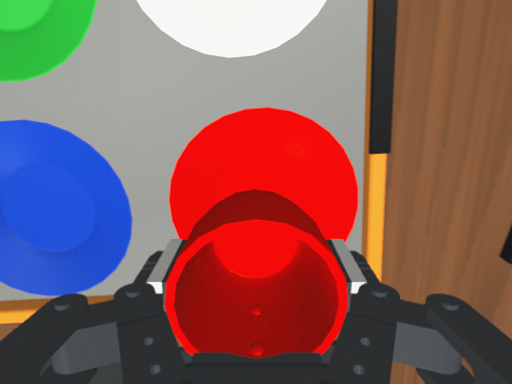

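View pics/t2.png

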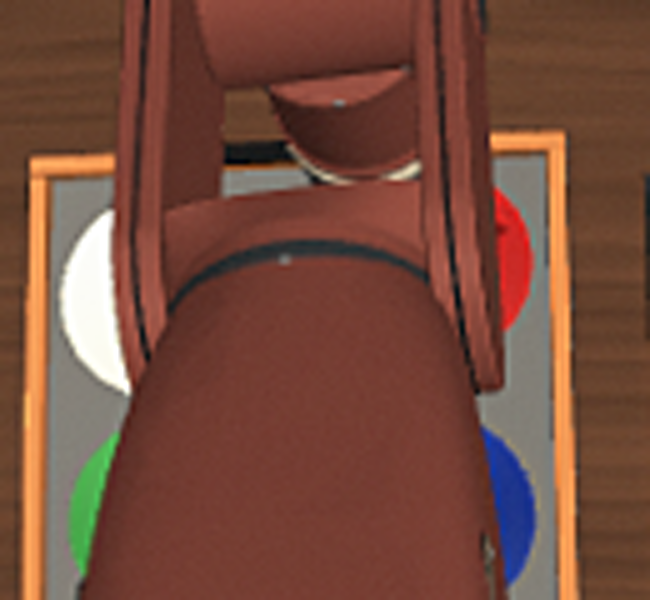

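View pics/s3.png

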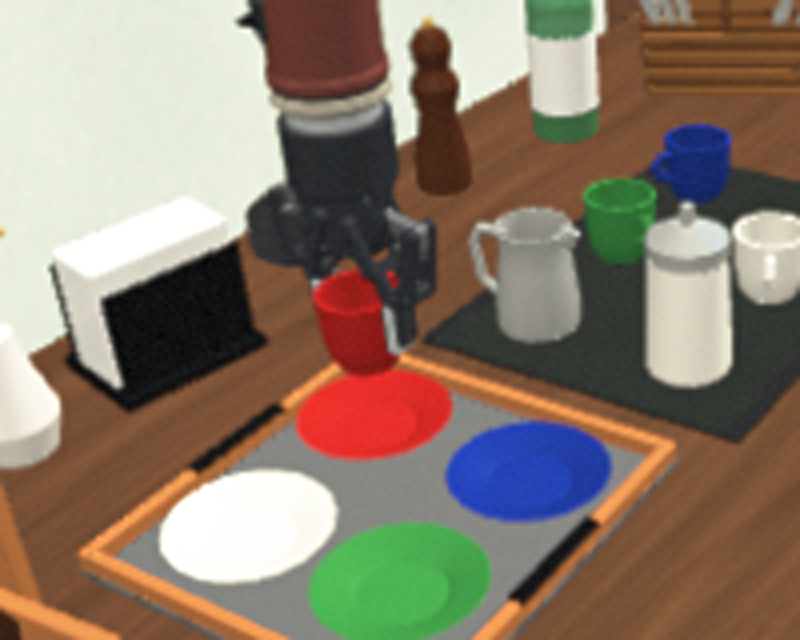

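>>> play_rows --jaw '[0.2,0.2]' --pt "0 0 0" --pt "0 0 0" --turn '[0,0]'

```text
time_s: 5.55
position: [620.8, 151.9, 81.1]
tcp_rot: [0.716, 0.698, 0.001, 0.001]
ft_force: [0.6, -0.0, -1.1]
width: 59.4
```

```bash
python3 - <<'E'
from h import *
tool((621,152),26,-1.4)
c=snap("wrist","pics/w3.png")
im=c["image"]
s=status.sense();z=s["position"][2]
print(p2w(c,263.5,200,21),p2w(c,256.5,305,z-15+58))
tool((621,152),26,-1.4)
for p in [(621,156)]:
  pts=np.array([w2p(c,(p[0]+57.5*np.cos(t),p[1]+57.5*np.sin(t),21)) for t in np.linspace(0,6.28,60)])
  o=im[:,:,::-1].copy();cv2.polylines(o,[pts.astype(np.int32)],True,(255,255,0),1)
q=s["position"]
pts=np.array([w2p(c,(q[0]+31*np.cos(t),q[1]+3.8+31*np.sin(t),q[2]-15+58)) for t in np.linspace(0,6.28,60)])
cv2.polylines(o,[pts.astype(np.int32)],True,(255,255,255),1)
cv2.imwrite("pics/w3.png",cv2.resize(o,(768,576)))
E
```

```text
pos [620.8 151.9  81.1] jawyaw -1.5 shift [ 0.   0.  55.1] turn -0.07065666763216427 w 59.4 f [ 0.6 -0.  -1.1] t 5.55 q6 [0.12 0.39 1.61 0.   1.14 0.14]
[625.1 157.8  21. ] [620.2 154.4 123.7]
pos [620.5 151.9  80.7] jawyaw -1.5 shift [ 0.   0.4 54.7] turn -0.06512665416424568 w 59.7 f [-0.4 -0.7 -1.8] t 5.6 q6 [0.12 0.39 1.61 0.   1.14 0.14]
```

View pics/w3.png

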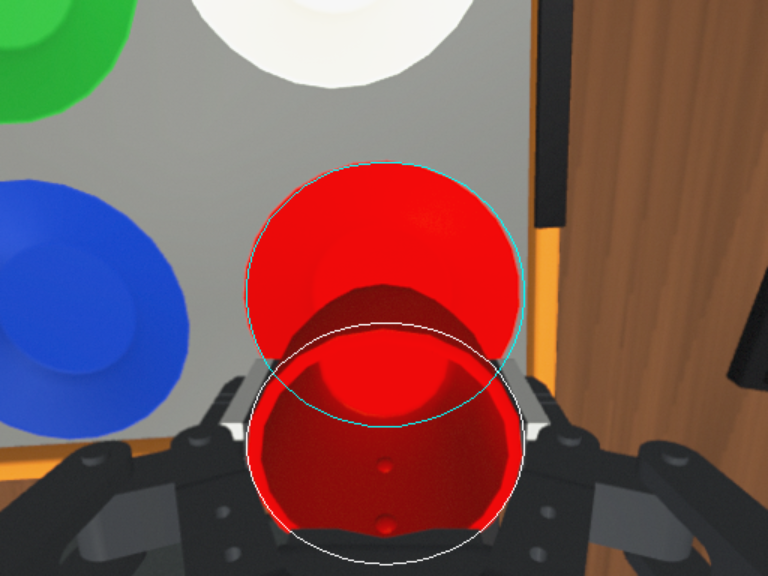

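The saucer overlay lines up. Cup centre is within about 2 mm of the prediction. Lowering it gently.

>>> play_rows --jaw '[0.2,0.2,0.2,0.2,0.2,0.2,0.2,0.2]' --pt "1 0 12" --pt "1 0 26" --pt "1 0 38" --pt "1 0 46" --pt "1 0 50" --pt "1 0 51" --pt "1 0 52" --pt "1 0 53" --turn '[0,0,0,0,0,0,0,0]'

```text
time_s: 6.6
position: [620.2, 153.1, 26.8]
tcp_rot: [0.716, 0.698, 0.0, 0.0]
ft_force: [-0.1, 0.7, -2.0]
width: 59.6
```

>>> play_rows --jaw '[0.2,0.2,0.2]' --pt "0 0 1" --pt "0 0 2" --pt "0 0 2" --turn '[0,0,0]'

```text
time_s: 6.98
position: [620.0, 153.1, 25.0]
tcp_rot: [0.716, 0.698, 0.0, 0.0]
ft_force: [-3.5, 0.1, 4.3]
width: 59.5
```

>>> play_rows --jaw '[0.6,1,1,1,1,1]' --pt "0 0 0" --pt "0 0 0" --pt "0 0 0" --pt "0 0 -2" --pt "0 0 -10" --pt "0 0 -30" --turn '[0,0,0,0,0,0]'

```text
time_s: 7.72
position: [618.9, 152.9, 54.2]
tcp_rot: [0.716, 0.698, -0.001, -0.001]
ft_force: [0.7, -0.8, 0.3]
width: 85.7
```

```bash
python3 - <<'E'
from h import *
tool((614.7,-289.2),220,158.5)
c=snap("wrist","pics/w4.png")
E
```

```text
pos [618.9 152.9  54.2] jawyaw -1.5 shift [-442.1    6.6 -165.7] turn 20.04823636585735 w 85.7 f [ 0.7 -0.8  0.3] t 7.725 q6 [0.12 0.43 1.62 0.   1.1  0.14]
```

View pics/w4.png

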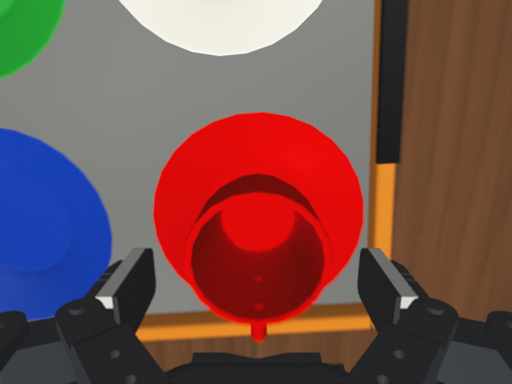

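Red stands in its saucer. Next is blue.

>>> play_rows --jaw '[1,1,1,1,1,1,1,1]' --pt "0 0 -35" --pt "0 0 -80" --pt "-20 0 -120" --pt "-60 0 -140" --pt "-115 1 -150" --pt "-172 2 -150" --pt "-230 3 -150" --pt "-288 4 -150" --turn '[0,0,0,4,8,12,16,20]'

```text
time_s: 8.78
position: [616.8, -136.9, 206.1]
tcp_rot: [0.827, 0.562, 0.001, 0.001]
ft_force: [0.7, -0.7, -0.3]
width: 85.1
```

```bash
python3 - <<'E'
from h import *
tool((614.7,-289.2),150,158.5)
E
```

```text
pos [ 616.8 -136.9  206.1] jawyaw -21.6 shift [-142.4   53.9   56.2] turn -0.07062378480509324 w 85.1 f [ 0.7 -0.7 -0.3] t 8.775 q6 [-0.34  0.25  1.54  0.    1.35  0.03]
```

>>> play_rows --jaw '[1,1,1,1,1,1]' --pt "-50 19 10" --pt "-100 38 30" --pt "-135 51 50" --pt "-142 54 56" --pt "-142 54 56" --pt "-142 54 56" --turn '[0,0,0,0,0,0]'

```text
time_s: 9.52
position: [615.7, -285.7, 149.7]
tcp_rot: [0.826, 0.564, 0.001, 0.001]
ft_force: [1.0, -0.1, 0.4]
width: 85.3
```

```bash
cat >> h.py <<'E'
def chk(cup,hand,fn,z0=6,extra=[]):
    c=viewer.read_camera("wrist");o=c["image"][:,:,::-1].copy()
    t=np.linspace(0,6.28,80)
    pts=np.array([w2p(c,(cup[0]+31*np.cos(a),cup[1]+31*np.sin(a),z0+58)) for a in t]);cv2.polylines(o,[pts.astype(np.int32)],True,(255,255,0),1)
    h=np.radians(hand)
    a=w2p(c,(cup[0]+31*np.cos(h),cup[1]+31*np.sin(h),z0+50));b=w2p(c,(cup[0]+52*np.cos(h),cup[1]+52*np.sin(h),z0+50))
    cv2.line(o,tuple(int(v) for v in a),tuple(int(v) for v in b),(255,255,0),1)
    print(w2p(c,(*cup,z0+58)))
    cv2.imwrite(fn,cv2.resize(o,(768,576),interpolation=cv2.INTER_CUBIC))
E
python3 - <<'E'
from h import *
tool((614.7,-289.2),17,158.5)
chk((614.7,-289.2),68.5,"pics/w5.png")
E
```

```text
pos [ 615.7 -285.7  149.7] jawyaw -21.4 shift [-3.600e+00  1.000e-01  1.327e+02] turn 0.13176185647142802 w 85.3 f [ 1.  -0.1  0.4] t 9.525 q6 [-0.55  0.41  1.45  0.    1.28 -0.18]
[257.53399953 201.26697259]
```

View pics/w5.png

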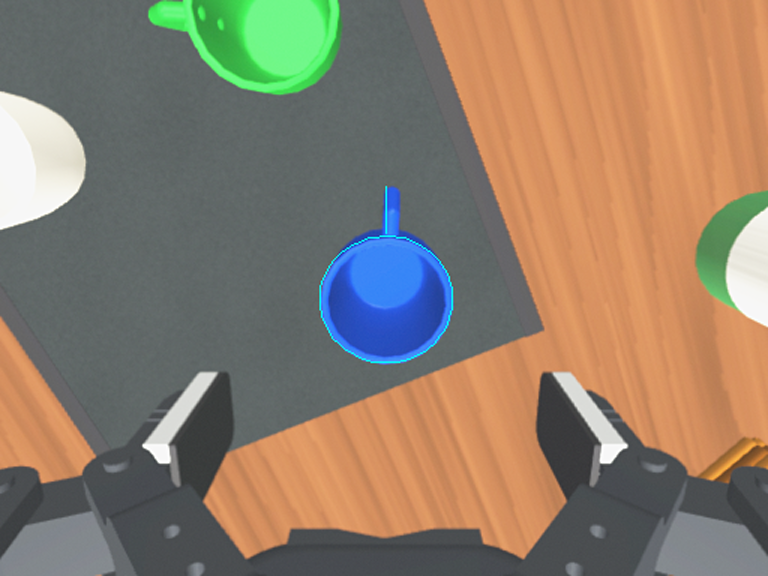

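>>> play_rows --jaw '[1,1,1,1,1]' --pt "-2.5 0 20" --pt "-2.5 0 50" --pt "-2.5 0 75" --pt "-2.5 0 80" --pt "-2.5 0 80" --turn '[0,0,0,0,0]'

```text
time_s: 10.2
position: [613.8, -288.8, 67.9]
tcp_rot: [0.826, 0.563, -0.0, -0.0]
ft_force: [0.3, 0.6, 0.4]
width: 85.5
```

```bash
python3 - <<'E'
from h import *
tool((614.7,-289.2),17,158.5)
E
```

```text
pos [ 613.8 -288.8   67.9] jawyaw -21.4 shift [-0.   1.  50.9] turn 0.0761469419321088 w 85.5 f [0.3 0.6 0.4] t 10.2 q6 [-0.56  0.49  1.5  -0.    1.15 -0.18]
```

>>> play_rows --jaw '[1,1,1,1,0.4,0.2,0.2,0.2]' --pt "0 0.5 20" --pt "0 0.5 40" --pt "0 0.5 49" --pt "0 0.5 49" --pt "0 0.5 49" --pt "0 0.5 49" --pt "0 0.5 49" --pt "0 0.5 49" --turn '[0,0,0,0,0,0,0,0]'

```text
time_s: 11.2
position: [615.2, -289.9, 20.4]
tcp_rot: [0.826, 0.563, 0.0, 0.001]
ft_force: [0.3, -0.2, 4.5]
width: 59.7
```

>>> play_rows --jaw '[0.2,0.2,0.2,0.2,0.2,0.2,0.2,0.2]' --pt "0 0 0" --pt "0 0 0" --pt "0 0 -6" --pt "0 0 -20" --pt "0 0 -60" --pt "0 0 -110" --pt "0 0 -160" --pt "0 0 -185" --turn '[0,0,0,0,0,0,0,0]'

```text
time_s: 12.2
position: [615.5, -290.0, 209.1]
tcp_rot: [0.826, 0.563, 0.001, 0.002]
ft_force: [0.3, -0.8, -2.0]
width: 59.7
```

```bash
python3 - <<'E'
from h import *
tool((484,152.5),150,158.5)
chk((614,-289),68.5,"pics/w6.png",190)
E
```

```text
pos [ 615.5 -290.   209.1] jawyaw -21.4 shift [ 363.8 -284.4   57.3] turn 0.056249634528512615 w 59.7 f [ 0.3 -0.8 -2. ] t 12.2 q6 [-0.56  0.36  1.4   0.    1.38 -0.18]
[254.18563036 303.44883458]
```

View pics/w6.png

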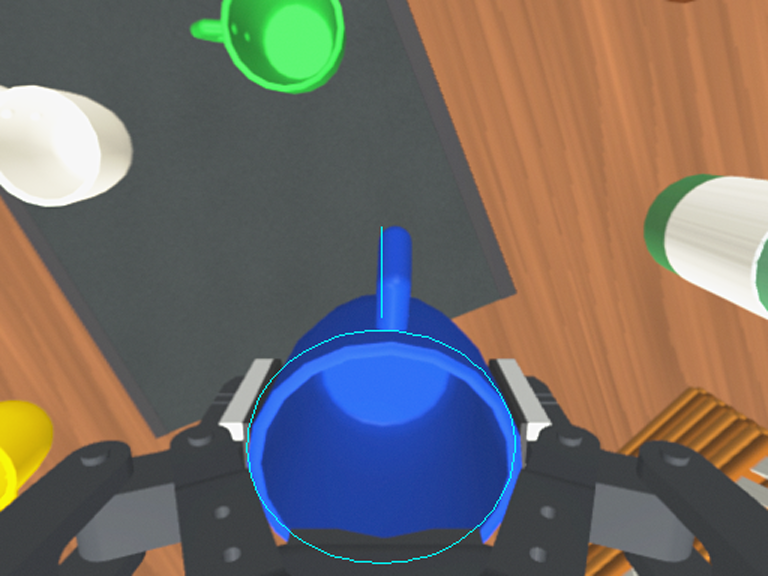

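>>> play_rows --jaw '[0.2,0.2,0.2,0.2,0.2,0.2,0.2,0.2]' --pt "30 -23 0" --pt "70 -55 0" --pt "113 -88 0" --pt "156 -122 0" --pt "199 -156 0" --pt "242 -189 0" --pt "285 -223 0" --pt "325 -254 15" --turn '[0,0,0,0,0,0,0,0]'

```text
time_s: 13.25
position: [496.4, 107.7, 189.9]
tcp_rot: [0.826, 0.563, 0.001, 0.0]
ft_force: [0.3, 1.8, -1.7]
width: 59.4
```

>>> play_rows --jaw '[0.2,0.2,0.2,0.2,0.2,0.2]' --pt "32 -24 30" --pt "39 -30 70" --pt "39 -30 100" --pt "39 -30 112" --pt "39 -30 112" --pt "39 -30 112" --turn '[0,0,0,0,0,0]'

```text
time_s: 14.0
position: [484.3, 153.2, 78.7]
tcp_rot: [0.826, 0.563, 0.001, 0.0]
ft_force: [-0.6, 1.0, -1.9]
width: 59.5
```

```bash
cat >> h.py <<'E'
def chks(sa,fn,dz=15,off=(0,0)):
    c=viewer.read_camera("wrist");o=c["image"][:,:,::-1].copy();s=status.sense()["position"]
    t=np.linspace(0,6.28,80)
    for r,cx,cy,z,col in [(57.5,*sa,21,(255,255,0)),(31,s[0]+off[0],s[1]+off[1],s[2]-dz+58,(255,255,255))]:
        pts=np.array([w2p(c,(cx+r*np.cos(a),cy+r*np.sin(a),z)) for a in t]);cv2.polylines(o,[pts.astype(np.int32)],True,col,1)
    cv2.imwrite(fn,cv2.resize(o,(768,576),interpolation=cv2.INTER_CUBIC))
E
python3 - <<'E'
from h import *
tool((484,152.5),25,158.5)
chks((484,152.5),"pics/w7.png",14.4)
E
```

```text
pos [484.3 153.2  78.7] jawyaw -21.5 shift [-0.8 -0.2 53.7] turn 0.022027262711048934 w 59.5 f [-0.6  1.  -1.9] t 14.0 q6 [0.15 0.11 1.96 0.   1.07 0.53]
```

View pics/w7.png

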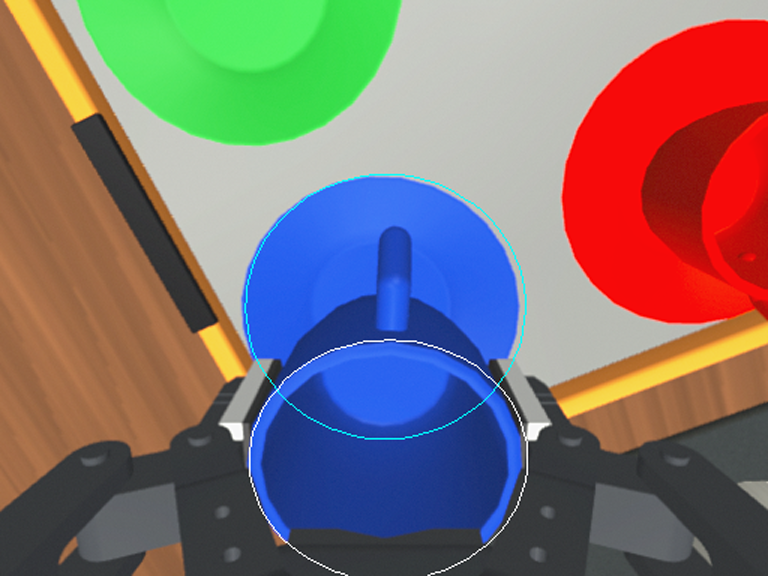

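>>> play_rows --jaw '[0.2,0.2,0.2,0.2,0.2,0.2,0.2,0.2]' --pt "-1 -1 12" --pt "-1 -1 26" --pt "-1 -1 38" --pt "-1 -1 46" --pt "-1 -1 50" --pt "-1 -1 51" --pt "-1 -1 52" --pt "-1 -1 52" --turn '[0,0,0,0,0,0,0,0]'

```text
time_s: 15.05
position: [482.1, 152.7, 25.6]
tcp_rot: [0.826, 0.563, 0.0, 0.0]
ft_force: [-0.1, 0.3, -1.1]
width: 59.5
```

>>> play_rows --jaw '[0.2,0.2,0.2]' --pt "0 0 1" --pt "0 0 2" --pt "0 0 2" --turn '[0,0,0]'

```text
time_s: 15.42
position: [482.2, 152.8, 24.3]
tcp_rot: [0.826, 0.563, 0.0, 0.0]
ft_force: [-3.0, -0.4, 6.7]
width: 59.6
```

Contact. Releasing, then on to green.

>>> play_rows --jaw '[0.6,1,1,1,1,1,1]' --pt "0 0 0" --pt "0 0 0" --pt "0 0 0" --pt "0 0 -2" --pt "0 0 -10" --pt "0 0 -35" --pt "0 0 -75" --turn '[0,0,0,0,0,0,0]'

```text
time_s: 16.3
position: [480.7, 152.5, 98.3]
tcp_rot: [0.826, 0.563, -0.001, -0.001]
ft_force: [1.1, 0.4, -0.0]
width: 85.4
```

```bash
python3 - <<'E'
from h import *
tool((612.9,-156.9),150,68)
c=snap("wrist","pics/w8.png")
E
```

```text
pos [480.7 152.5  98.3] jawyaw -21.5 shift [-239.7  236.1  -51.9] turn -89.45190830536782 w 85.4 f [ 1.1  0.4 -0. ] t 16.3 q6 [0.15 0.08 1.95 0.   1.12 0.53]
```

View pics/w8.png

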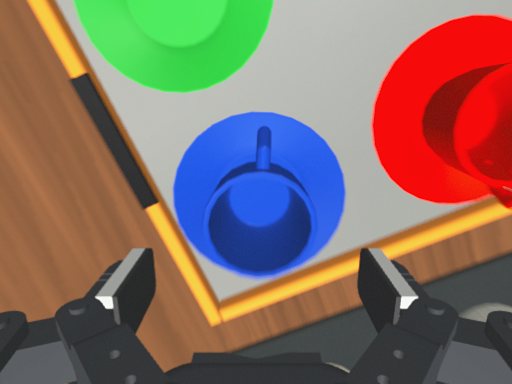

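Blue stands in its well. Travelling to green.

>>> play_rows --jaw '[1,1,1,1,1,1,1,1]' --pt "0 0 -40" --pt "-15 15 -85" --pt "-45 44 -110" --pt "-80 79 -110" --pt "-115 113 -110" --pt "-150 148 -110" --pt "-185 182 -110" --pt "-215 212 -110" --turn '[-10,-20,-30,-40,-50,-60,-70,-80]'

```text
time_s: 17.35
position: [601.2, -126.8, 208.9]
tcp_rot: [0.269, 0.963, -0.0, 0.0]
ft_force: [-0.2, 0.2, -0.7]
width: 85.6
```

```bash
python3 - <<'E'
from h import *
tool((612.9,-156.9),120,68)
E
```

```text
pos [ 601.2 -126.8  208.9] jawyaw 58.8 shift [-25.5 -19.7  88.9] turn -9.153653870072716 w 85.6 f [-0.2  0.2 -0.7] t 17.35 q6 [-0.34  0.21  1.58  0.    1.35 -1.36]
```

>>> play_rows --jaw '[1,1,1,1,1,1]' --pt "-15 -12 20" --pt "-24 -19 45" --pt "-24 -19 70" --pt "-24 -19 80" --pt "-24 -19 80" --pt "-24 -19 80" --turn '[-5,-9,-9,-9,-9,-9]'

```text
time_s: 18.1
position: [612.0, -153.8, 129.8]
tcp_rot: [0.195, 0.981, -0.0, 0.001]
ft_force: [0.8, 0.4, 0.6]
width: 85.3
```

```bash
python3 - <<'E'
from h import *
tool((612.9,-156.9),17,68)
chk((612.9,-156.9),158,"pics/w9.png")
E
```

```text
pos [ 612.  -153.8  129.8] jawyaw 67.6 shift [ -1.8  -2.5 112.8] turn -0.43165237267579926 w 85.3 f [0.8 0.4 0.6] t 18.1 q6 [-0.37  0.32  1.6  -0.    1.22 -1.55]
[251.76951697 209.12333165]
```

View pics/w9.png

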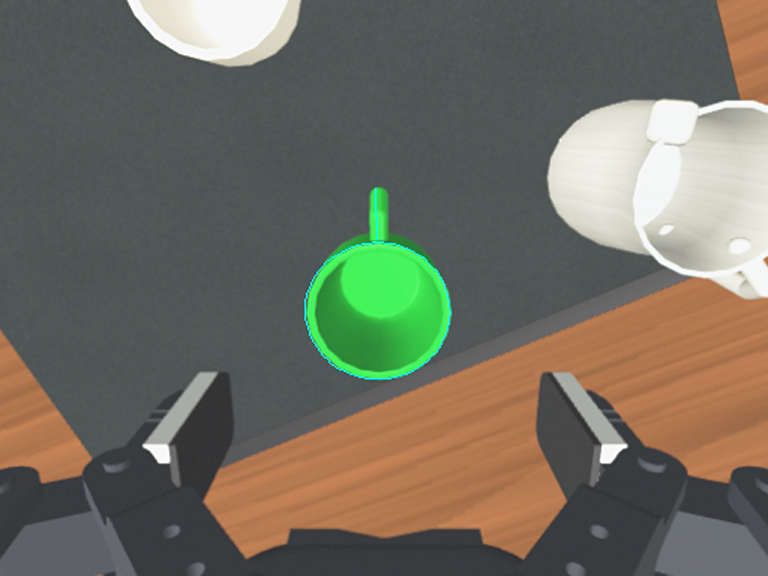

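>>> play_rows --jaw '[1,1,1,1,1]' --pt "-1.5 -2.5 20" --pt "-1.5 -2.5 50" --pt "-1.5 -2.5 60" --pt "-1.5 -2.5 60" --pt "-1.5 -2.5 60" --turn '[0,0,0,0,0]'

```text
time_s: 18.77
position: [612.3, -156.9, 69.3]
tcp_rot: [0.195, 0.981, -0.0, 0.001]
ft_force: [-0.5, -0.3, 0.2]
width: 85.5
```

```bash
python3 - <<'E'
from h import *
tool((612.9,-156.9),17,68)
E
```

```text
pos [ 612.3 -156.9   69.3] jawyaw 67.6 shift [-0.5  0.2 52.3] turn -0.447382198108798 w 85.5 f [-0.5 -0.3  0.2] t 18.775 q6 [-0.38  0.39  1.63  0.    1.11 -1.55]
```

>>> play_rows --jaw '[1,1,1,1,0.4,0.2,0.2,0.2]' --pt "0 0 20" --pt "0 0 40" --pt "0 0 50" --pt "0 0 50" --pt "0 0 50" --pt "0 0 50" --pt "0 0 50" --pt "0 0 50" --turn '[0,0,0,0,0,0,0,0]'

```text
time_s: 19.77
position: [612.3, -156.8, 19.2]
tcp_rot: [0.195, 0.981, -0.0, 0.001]
ft_force: [1.2, 1.2, 2.3]
width: 59.3
```

>>> play_rows --jaw '[0.2,0.2,0.2,0.2,0.2,0.2,0.2,0.2]' --pt "0 0 0" --pt "0 0 0" --pt "0 0 -6" --pt "0 0 -20" --pt "0 0 -60" --pt "0 0 -110" --pt "0 0 -160" --pt "0 0 -190" --turn '[0,0,0,0,0,0,0,0]'

```text
time_s: 20.78
position: [612.3, -156.9, 212.3]
tcp_rot: [0.195, 0.981, -0.0, 0.002]
ft_force: [0.1, -0.9, -2.1]
width: 59.6
```

```bash
python3 - <<'E'
from h import *
tool((484,286.3),80,68)
snap("side","pics/s4.png",(150,40,400,230),3)
E
```

```text
pos [ 612.3 -156.9  212.3] jawyaw 67.6 shift [288.3 360.6 131.2] turn -0.44936355837829467 w 59.6 f [ 0.1 -0.9 -2.1] t 20.775 q6 [-0.38  0.25  1.53 -0.    1.36 -1.55]
```

View pics/s4.png

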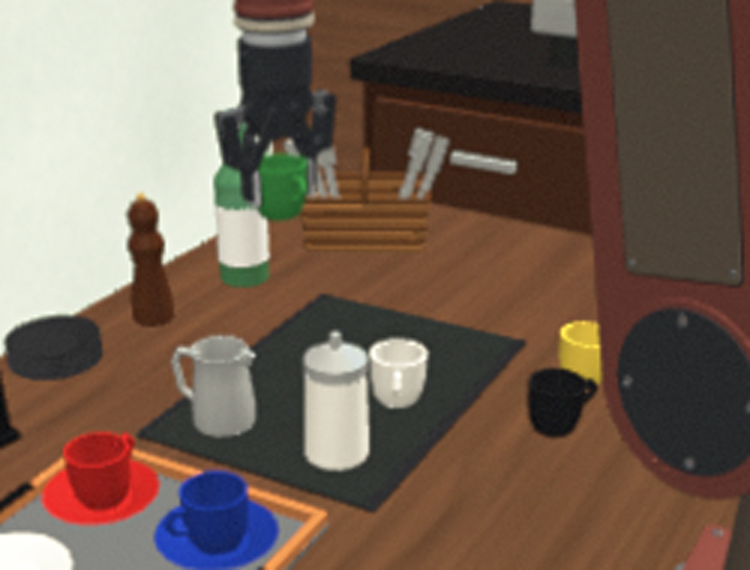

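>>> play_rows --jaw '[0.2,0.2,0.2,0.2,0.2,0.2,0.2,0.2]' --pt "22 28 0" --pt "55 69 0" --pt "90 113 0" --pt "125 156 0" --pt "160 200 0" --pt "195 244 0" --pt "230 288 0" --pt "260 325 15" --turn '[0,0,0,0,0,0,0,0]'

```text
time_s: 21.82
position: [494.9, 245.1, 193.9]
tcp_rot: [0.194, 0.981, 0.001, 0.001]
ft_force: [1.0, 0.2, -1.7]
width: 59.1
```

>>> play_rows --jaw '[0.2,0.2,0.2,0.2,0.2,0.2]' --pt "23 29 30" --pt "28 35.5 70" --pt "28 35.5 100" --pt "28 35.5 115" --pt "28 35.5 115" --pt "28 35.5 115" --turn '[0,0,0,0,0,0]'

```text
time_s: 22.58
position: [484.2, 286.8, 79.7]
tcp_rot: [0.195, 0.981, 0.001, 0.001]
ft_force: [-0.0, -0.6, -1.4]
width: 59.1
```

```bash
python3 - <<'E'
from h import *
tool((484,286.3),23,68)
chks((484,286.3),"pics/w10.png",13.2)
E
```

```text
pos [484.2 286.8  79.7] jawyaw 67.5 shift [ 0.1 -0.6 56.7] turn -0.4761423177744035 w 59.1 f [-0.  -0.6 -1.4] t 22.575 q6 [ 0.39  0.23  1.82 -0.    1.09 -0.78]
```

View pics/w10.png

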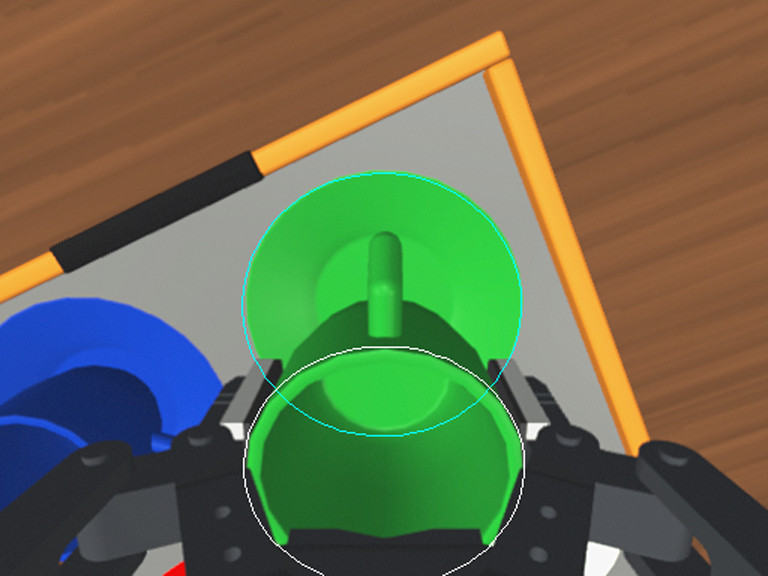

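>>> play_rows --jaw '[0.2,0.2,0.2,0.2,0.2,0.2,0.2,0.2]' --pt "0 0 12" --pt "0 0 26" --pt "0 0 40" --pt "0 0 48" --pt "0 0 52" --pt "0 0 53" --pt "0 0 54" --pt "0 0 54" --turn '[0,0,0,0,0,0,0,0]'

```text
time_s: 23.62
position: [483.3, 286.7, 24.7]
tcp_rot: [0.195, 0.981, 0.0, 0.0]
ft_force: [-1.6, -0.8, -1.6]
width: 59.1
```

>>> play_rows --jaw '[0.2,0.2,0.2]' --pt "0 0 1" --pt "0 0 2" --pt "0 0 2" --turn '[0,0,0]'

```text
time_s: 24.0
position: [483.3, 286.7, 23.2]
tcp_rot: [0.195, 0.981, 0.0, 0.0]
ft_force: [-2.1, -1.0, 5.1]
width: 59.1
```

>>> play_rows --jaw '[0.6,1,1,1,1,1,1]' --pt "0 0 0" --pt "0 0 0" --pt "0 0 0" --pt "0 0 -2" --pt "0 0 -10" --pt "0 0 -35" --pt "0 0 -75" --turn '[0,0,0,0,0,0,0]'

```text
time_s: 24.88
position: [481.9, 286.1, 97.2]
tcp_rot: [0.195, 0.981, -0.001, -0.001]
ft_force: [-0.1, 0.1, 0.8]
width: 85.7
```

```bash
python3 - <<'E'
from h import *
tool((469.8,-164.3),150,27)
c=snap("wrist","pics/w11.png")
E
```

```text
pos [481.9 286.1  97.2] jawyaw 67.5 shift [-160.7 -421.   -52.3] turn 40.54913647950514 w 85.7 f [-0.1  0.1  0.8] t 24.875 q6 [ 0.4   0.21  1.81  0.    1.13 -0.78]
```

View pics/w11.png

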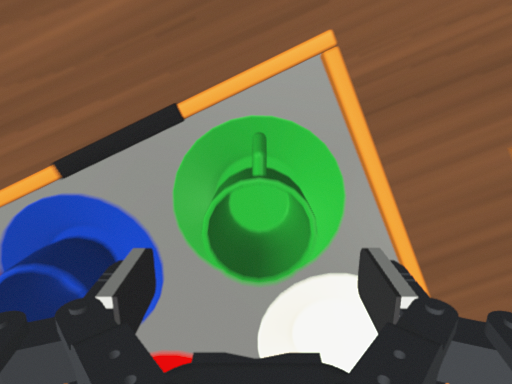

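Green stands in its well. White is next, passing above the caster at a TCP height of 220 mm.

>>> play_rows --jaw '[1,1,1,1,1,1,1,1]' --pt "0 0 -40" --pt "-10 -26 -85" --pt "-28 -73 -120" --pt "-48 -126 -125" --pt "-69 -181 -125" --pt "-90 -236 -125" --pt "-111 -291 -125" --pt "-132 -346 -125" --turn '[5,10,15,20,25,30,35,40]'

```text
time_s: 25.92
position: [472.8, -85.5, 223.2]
tcp_rot: [0.52, 0.854, 0.0, 0.001]
ft_force: [1.0, 0.9, -0.6]
width: 84.8
```

```bash
python3 - <<'E'
from h import *
tool((469.8,-164.3),130,27)
E
```

```text
pos [472.8 -85.5 223.2] jawyaw 27.4 shift [-68.4 -39.1  93.3] turn 0.38868488081924113 w 84.8 f [ 1.   0.9 -0.6] t 25.925 q6 [-0.34 -0.13  1.9   0.    1.36 -0.82]
```

>>> play_rows --jaw '[1,1,1,1,1,1]' --pt "-40 -23 0" --pt "-65 -37 15" --pt "-67 -39 50" --pt "-67 -39 80" --pt "-67 -39 80" --pt "-67 -39 80" --turn '[0,0,0,0,0,0]'

```text
time_s: 26.68
position: [470.1, -161.3, 143.8]
tcp_rot: [0.518, 0.855, 0.0, 0.001]
ft_force: [0.4, 1.2, 0.5]
width: 85.4
```

```bash
python3 - <<'E'
from h import *
tool((469.8,-164.3),17,27)
chk((469.8,-164.3),117,"pics/w12.png")
E
```

```text
pos [ 470.1 -161.3  143.8] jawyaw 27.6 shift [ -2.3  -1.8 126.8] turn 0.5640816277923477 w 85.4 f [0.4 1.2 0.5] t 26.675 q6 [-0.49 -0.01  1.94  0.    1.2  -0.97]
[254.00870136 202.89077438]
```

View pics/w12.png

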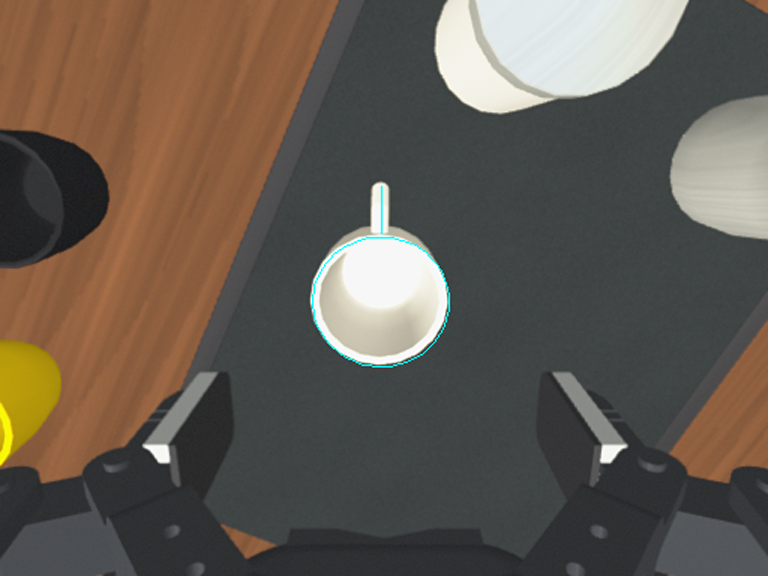

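>>> play_rows --jaw '[1,1,1,1,1]' --pt "-1.5 -2 20" --pt "-1.5 -2 50" --pt "-1.5 -2 70" --pt "-1.5 -2 75" --pt "-1.5 -2 75" --turn '[0,0,0,0,0]'

```text
time_s: 27.35
position: [469.1, -163.6, 68.4]
tcp_rot: [0.518, 0.855, 0.0, 0.001]
ft_force: [-0.1, -1.0, -0.4]
width: 85.4
```

```bash
python3 - <<'E'
from h import *
tool((469.8,-164.3),17,27)
snap("side","pics/s5.png",(150,40,400,230),3)
E
```

```text
pos [ 469.1 -163.6   68.4] jawyaw 27.6 shift [-0.9  0.3 51.4] turn 0.5677452066112068 w 85.4 f [-0.1 -1.  -0.4] t 27.35 q6 [-0.49  0.1   1.99  0.    1.05 -0.98]
```

View pics/s5.png

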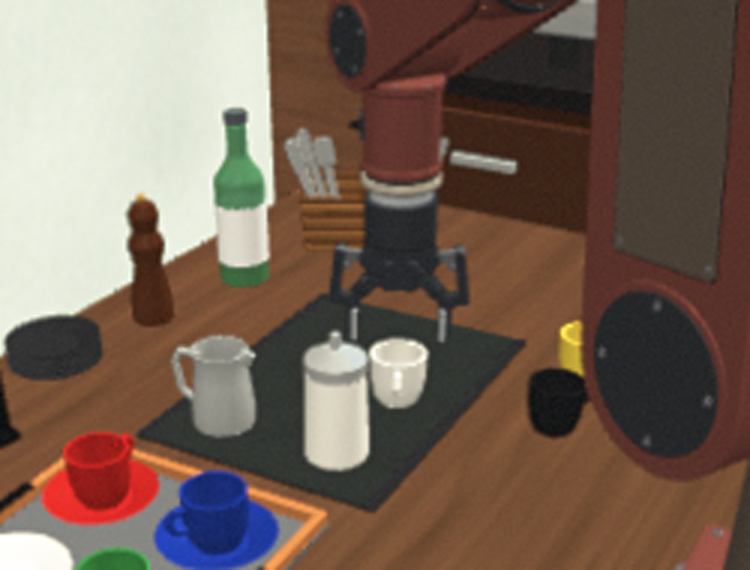

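>>> play_rows --jaw '[1,1,1,1,0.4,0.2,0.2,0.2]' --pt "-0.5 0 20" --pt "-0.5 0 40" --pt "-0.5 0 50" --pt "-0.5 0 50" --pt "-0.5 0 50" --pt "-0.5 0 50" --pt "-0.5 0 50" --pt "-0.5 0 50" --turn '[0,0,0,0,0,0,0,0]'

```text
time_s: 28.4
position: [469.3, -164.2, 18.5]
tcp_rot: [0.518, 0.855, -0.0, 0.001]
ft_force: [-2.2, 0.2, 6.1]
width: 59.6
```

>>> play_rows --jaw '[0.2,0.2,0.2,0.2,0.2,0.2,0.2,0.2]' --pt "0 0 0" --pt "0 0 0" --pt "0 0 -6" --pt "0 0 -20" --pt "0 0 -60" --pt "0 0 -110" --pt "0 0 -165" --pt "0 0 -200" --turn '[0,0,0,0,0,0,0,0]'

```text
time_s: 29.4
position: [469.3, -164.1, 221.4]
tcp_rot: [0.518, 0.855, 0.0, 0.002]
ft_force: [1.0, -0.3, -2.5]
width: 59.5
```

```bash
python3 - <<'E'
from h import *
tool((606.5,296.3),80,27)
snap("side","pics/s6.png",(150,40,400,230),3)
E
```

```text
pos [ 469.3 -164.1  221.4] jawyaw 27.6 shift [345.2 334.3 141. ] turn 0.558705631986669 w 59.5 f [ 1.  -0.3 -2.5] t 29.4 q6 [-0.5  -0.09  1.87  0.    1.36 -0.98]
```

View pics/s6.png

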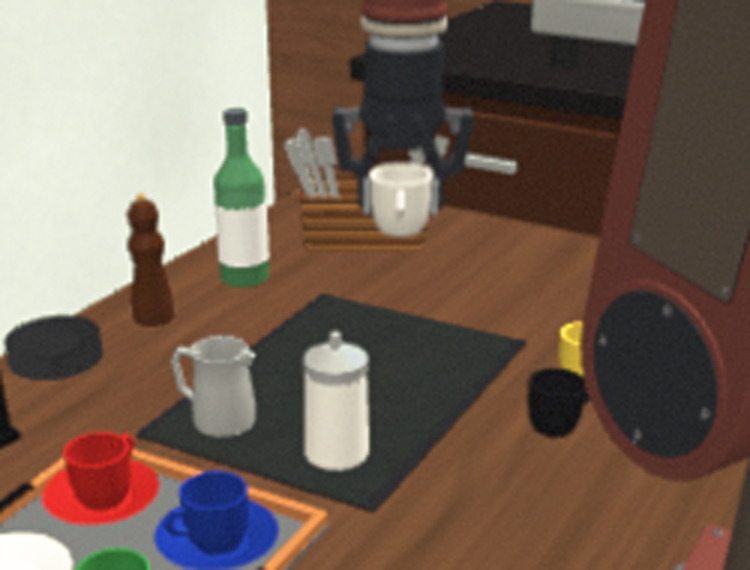

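>>> play_rows --jaw '[0.2,0.2,0.2,0.2,0.2,0.2,0.2,0.2]' --pt "25 24 0" --pt "62 60 0" --pt "102 99 0" --pt "142 138 0" --pt "182 176 0" --pt "222 215 0" --pt "262 254 0" --pt "300 291 0" --turn '[0,0,0,0,0,0,0,0]'

```text
time_s: 30.45
position: [587.8, 238.8, 217.5]
tcp_rot: [0.518, 0.855, 0.0, 0.0]
ft_force: [0.5, -0.8, -1.8]
width: 59.4
```

```bash
python3 - <<'E'
from h import *
tool((606.5,296.3),80,27)
E
```

```text
pos [587.8 238.8 217.5] jawyaw 27.6 shift [ 42.3  43.2 137.5] turn 0.5732795232909496 w 59.4 f [ 0.5 -0.8 -1.8] t 30.45 q6 [ 0.26  0.25  1.52 -0.    1.37 -0.22]
```

>>> play_rows --jaw '[0.2,0.2,0.2,0.2,0.2,0.2,0.2]' --pt "28 28 20" --pt "43 43 50" --pt "43 43 90" --pt "43 43 125" --pt "43 43 138" --pt "43 43 138" --pt "43 43 138" --turn '[0,0,0,0,0,0,0]'

```text
time_s: 31.32
position: [607.3, 295.2, 81.5]
tcp_rot: [0.518, 0.855, 0.001, 0.001]
ft_force: [0.7, -0.4, -0.9]
width: 59.3
```

```bash
python3 - <<'E'
from h import *
tool((606.5,296.3),22.5,27)
chks((606.5,296.3),"pics/w13.png",12.5)
E
```

```text
pos [607.3 295.2  81.5] jawyaw 27.5 shift [ 1.3 -0.4 59. ] turn 0.5417126886769097 w 59.3 f [ 0.7 -0.4 -0.9] t 31.325 q6 [ 0.34  0.47  1.5   0.    1.17 -0.14]
```

View pics/w13.png

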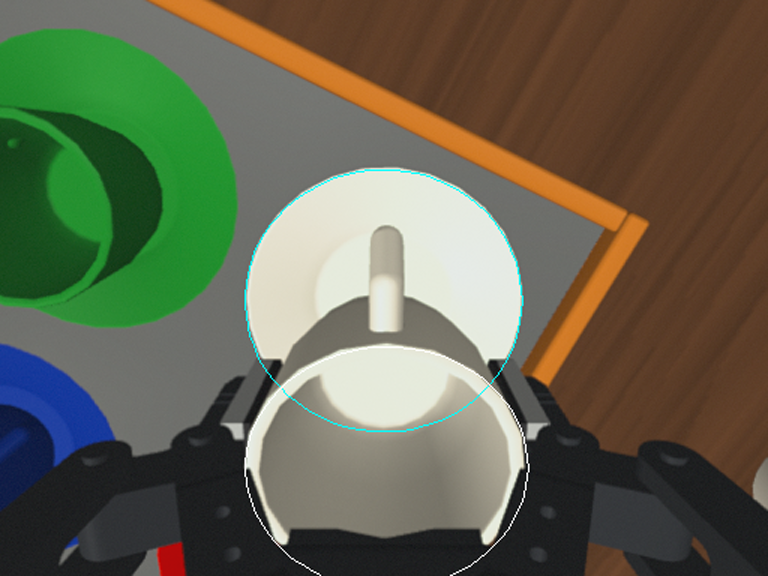

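>>> play_rows --jaw '[0.2,0.2,0.2,0.2,0.2,0.2,0.2,0.2]' --pt "1 0 12" --pt "1 0 28" --pt "1 0 42" --pt "1 0 50" --pt "1 0 54" --pt "1 0 55" --pt "1 0 56" --pt "1 0 56" --turn '[0,0,0,0,0,0,0,0]'

```text
time_s: 32.38
position: [605.8, 295.9, 23.8]
tcp_rot: [0.518, 0.855, 0.0, 0.0]
ft_force: [0.4, 0.5, -1.6]
width: 59.4
```

>>> play_rows --jaw '[0.2,0.2,0.2]' --pt "0 0 1" --pt "0 0 2" --pt "0 0 2" --turn '[0,0,0]'

```text
time_s: 32.75
position: [605.8, 295.9, 22.6]
tcp_rot: [0.518, 0.855, 0.0, 0.0]
ft_force: [-3.0, -1.7, 4.4]
width: 59.3
```

>>> play_rows --jaw '[0.6,1,1,1,1,1,1]' --pt "0 0 0" --pt "0 0 0" --pt "0 0 0" --pt "0 0 -2" --pt "0 0 -10" --pt "0 0 -40" --pt "0 0 -90" --turn '[0,0,0,0,0,0,0]'

```text
time_s: 33.62
position: [603.9, 295.2, 110.3]
tcp_rot: [0.518, 0.855, -0.002, -0.001]
ft_force: [0.1, 0.7, -0.4]
width: 85.1
```

>>> play_rows --jaw '[1,1,1,1,1,1,1,1]' --pt "0 0 -50" --pt "0 0 -100" --pt "-30 -30 -120" --pt "-70 -65 -120" --pt "-110 -105 -120" --pt "-150 -145 -120" --pt "-190 -185 -120" --pt "-230 -225 -120" --turn '[0,0,0,0,0,0,0,0]'

```text
time_s: 34.62
position: [511.8, -13.8, 232.2]
tcp_rot: [0.518, 0.855, 0.0, 0.001]
ft_force: [0.2, -0.8, -0.3]
width: 85.5
```

>>> play_rows --jaw '[1,1,1,1,1,1]' --pt "-35 -35 0" --pt "-70 -70 0" --pt "-100 -100 0" --pt "-110 -110 0" --pt "-110 -110 0" --pt "-110 -110 0" --turn '[0,0,0,0,0,0]'

```text
time_s: 35.38
position: [466.1, -159.6, 231.5]
tcp_rot: [0.518, 0.855, 0.0, 0.0]
ft_force: [0.7, 0.2, 0.0]
width: 85.5
```

```bash
python3 - <<'E'
from h import *
s=status.sense();print(s["position"],s["time_s"])
c=snap("top","pics/tf.png",(110,115,320,245),3.5)
snap("side","pics/sf.png",(100,120,340,280),3)
E
```

```text
[ 466.11733666 -159.57072899  231.45009179] 35.375
```

View pics/tf.png

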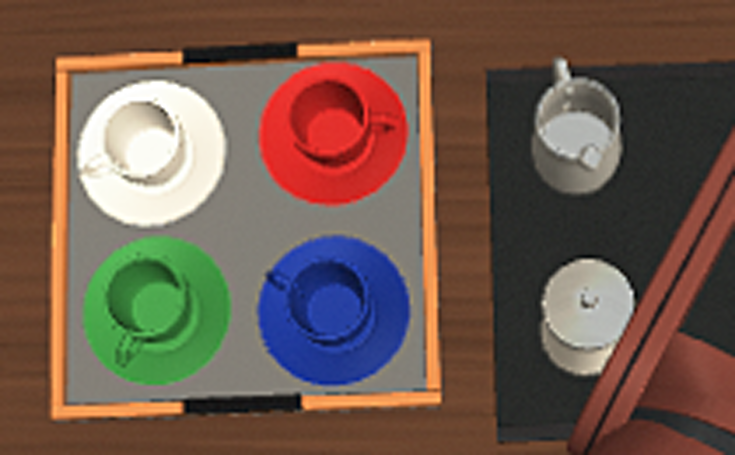

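View pics/sf.png

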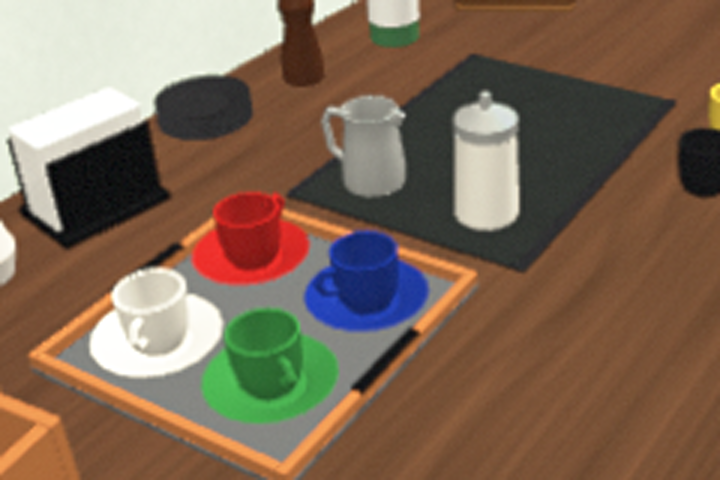

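```bash
python3 - <<'E'
from h import *
c=viewer.read_camera("top")
im0=cv2.imread("pics/top0.png").astype(int);im=c["image"][:,:,::-1].astype(int)
print("jug/caster diff",abs(im-im0)[130:180,255:290].max(2).mean(),abs(im-im0)[185:225,260:280].max(2).mean())
for n,(U,V),s in [("white",(143,138),(606.5,296.3)),("red",(329,120),(621,156)),("green",(148,297),(484,286.3)),("blue",(331,302),(484,152.5))]:
    print(n,p2w(c,(U+.5)/3.5-.5+110,(V+.5)/3.5-.5+115,68),s)
o=c["image"][:,:,::-1].copy()
o=cv2.resize(o[110:240,110:245],None,fx=4,fy=4,interpolation=cv2.INTER_CUBIC)
for s in [(606.5,296.3),(621,156),(484,286.3),(484,152.5)]:
  for r,z in [(57.5,21),(31,68)]:
    pts=np.array([(w2p(c,(s[0]+r*np.cos(t),s[1]+r*np.sin(t),z))-110+.5)*4-.5 for t in np.linspace(0,6.28,60)])
    cv2.polylines(o,[pts.round().astype(np.int32)],True,(255,255,0),1)
cv2.imwrite("pics/of.png",o)
E
```

```text
jug/caster diff 2.0725714285714285 1.9475
white [604.1 291.9  68. ] (606.5, 296.3)
red [616.5 153.7  68. ] (621, 156)
green [484.4 282.5  68. ] (484, 286.3)
blue [480.5 148.8  68. ] (484, 152.5)
```

View pics/of.png

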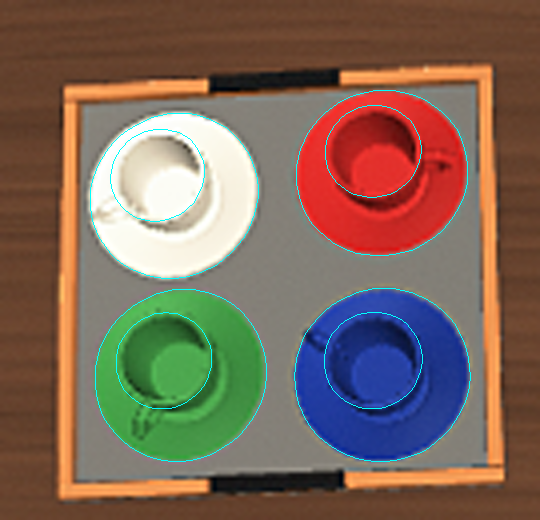

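The final overlay shows the saucers still on their original outlines. The cup rims sit within about 5 mm of the saucer centres, and the jug and caster are unchanged. Handing in.

```bash
python3 -c "
from station import ticket
print(ticket.sign_off())"
```

```text
the job is handed in; nothing more can be done
None
```

All four espresso cups now stand upright in the wells of the saucers of their own colour, placed in the order red, blue, green, white. The job was handed in with the arm clear of everything, at about 35 s of the 120 s allowed.

- **Setting down:** I lowered each cup in 1 mm steps until the wrist force showed light contact (4–7 N), then opened the jaws. No force reading during the job went above that.
- **Saucers:** in the last top view the saucers still lie on the outlines measured before the moves.
- **Jug and caster:** both look the same as in the first top picture. The last side view also shows them in place.
- **Disagreement:** hand-read cup rims in the last top view came out 4–5 mm from the saucer centres. The drawn overlay suggests about half that or less. Either is within the 9 mm or so of play between a cup's foot and the well.

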